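# Dry a glass vial over the warm-air outlet on a hand-held tray

### The arm

A 6-joint arm with a two-finger parallel gripper is mounted at the origin on the work surface. World frame = base frame: x ahead of the robot, y to its left, z up, the work surface at z = 0. Lengths are in mm, angles in rad, forces in N, time in s.
With the tool pointing down it reaches from about 375 to 975 mm from the base axis. Payload 3.8 kg.
Tool frame: the origin (TCP) lies at the very end of the fingers, on their centre line; the grasp point (between the pads) lies manip.pinch_z behind it (manip.pinch_z is the distance from the TCP to the grasp point, in mm); z points along the fingers, y is the line along which they close (so a half turn about z gives the same grasp; the last joint's range is limited). The gripper opens to 88 mm and grips with 3 to 60 N. Pads are 18 mm wide; open, the fingers measure 123 mm over their backs; the gripper's body (75 mm by 187 mm) begins 45 mm behind the grasp point.
Start: joints at [-1.346, 0.264, 1.604, -0, 1.274, -0.037], TCP at [174.698, -651.996, 238.706] pointing down, gripper open.
Joint ranges: [-2.63, 2.63], [-0.94, 2.18], [0.31, 2.57], [-1.31, 4.45], [0, 2.66], [-2.55, 2.55]. Speed limits (rad/s): [2.57, 2.57, 3.14, 3.14, 3.14, 3.14].

### API

Orientations are given as [roll, pitch, yaw] about the fixed x, y, z axes, in that order (R = Rz(yaw) Ry(pitch) Rx(roll)).
In Python, from plant import manip, solve_ik, monitor, snapshot, sign_off, find_in gives the robot as it stands. Calls block until the motion is done:
- manip.move_to(position, orientation): joint-space move of the TCP to a pose.
- manip.servo_line(position, velocity=150, rotation=None, force_limit=None): straight line of the TCP; rotation=None keeps the orientation; velocity is the mean speed in mm/s. With force_limit (N) it stops when the force on the tool has changed by that much, and returns True; else False.
- manip.move_j(angles): joint-space move.
- manip.gripper_to(opening, grip_force=None): opening from 0.0 (shut) to 1.0 (fully open); grip_force is the grip in N (None keeps the last); returns when the fingers have stopped.
- manip.hold(seconds).
- solve_ik(position, orientation): joint angles nearest the present ones, or None.
- monitor.sense(): the state.
- snapshot(name): name is "scene" or "top" or "wrist"; returns a dict with "pixels" (480x640x3 uint8, red, green, blue), "z_map" (480x640 float32, mm along the optical axis (not along the pixel's ray), 0 where there is no reading), "K" (3x3 intrinsics, pixels), "eye" and "attitude" of the camera in the world. Camera axes: x right, y up, looking along -z (the intrinsics and any distortion apply to the point x, -y, -z); pixel columns grow to the right and rows downward; lengths in mm; the calibration is good to about 2 mm. A picture is of the moment at which its call begins.
A pose or a line that the arm cannot do raises manip.IKError and nothing moves.
- sign_off(): hands the job in; it is judged then, once.
Trained networks look in the newest picture that a camera, given by its name, has taken for a name from the list of things; names that differ only in an ending like _2 or _b are one class to them, and where a whole thing is asked for, a point or a joint stands for the part that bears it (a point fixed in the world has none). Each returns a list of dicts, best first, with "confidence" (0 to 1); they miss things now and then, are a little off and sometimes report something else, mostly with a low value. They report only what shows in the picture. A call takes as long as a camera call. They do not tell look-alikes from the thing itself.
- find_in(camera, label): "centre" ([x, y, z] in mm, in the coordinates of the camera as it stood for that picture, good to about 4 mm: the middle of the surface that is visible of it).
The state is a dict: "t": time; "joint_positions": joint angles; "qd": joint speeds; "effort": joint torques, N m; "tcp_pos": TCP position; "tool_rot": TCP orientation; "ft_force": force on the tool from outside, world axes, zero at the start; "ft_torque": the same for the moment, N m; "width": opening from 0.0 (shut) to 1.0 (fully open); "finger_force": force on a finger pad.
Only numpy, scipy, OpenCV 4.12 (cv2) and the standard library are available. Lean on these libraries where they do the work, as an engineer would, in place of code of your own. Each camera call takes 0.05 s, during which the arm holds its last target. There are 200 camera calls.

### The job

Lift the steel tray off the sloping draining stand by its black grip, roll the loose glass vial gently to the perforated patch on the crest of its crowned floor, in the middle of the tray, and keep it near there while you carry the tray to the warm-air dryer, without letting it run against the ends or fall off. Hold the tray level in the air about 60 mm above the dryer's round grille, centred over it, with the vial staying on the perforated patch for at least six seconds. The program finishes while still holding it there with the vial at rest; nothing else may carry the tray, and the dish, jar and brush are left alone.

Things in the scene. Friction and masses are not known exactly. Their poses are not given: they have to be found in the camera images.
- tray: Loose steel tray, 80 x 288 mm, 0.45 kg nominal. Origin: middle of its channel, on the underside; z up. The channel, 72 mm wide, runs along y; its floor is crowned: z = 11.5 at y = 0, falling both ways on a 1.3 m radius. Side walls to z = 25, end walls to 36 mm, inner faces at y = -140 and +140. A wing, x -115 to -40, y -70 to +70, 6 mm thick, bears the grip.
- grip (a point): Where to pinch the tray's upright black grip block: 40 mm (tray x) by 22 mm (tray y, fingers close along y), standing from z = 6 to 80 mm on the wing. This point is in its middle, at tray x = -78, y = 0, z = 58 mm.
- patch (a point): Centre of the perforated patch (dark holes) on the channel floor, at on the crest of its crowned floor, at tray x = 0, y = 0, z = 11.5 mm; the patch reaches 30 mm either way along the tray's y.
- vial: Loose amber glass roller, metal caps, diameter 50, length 68 mm, 0.13 kg nominal, solid. Origin: mid-axis; own x = axis, along tray x. Rolls along tray y: acceleration = 2/3*9.81*(y/1.3 - a), y its tray y (m), a = tilt raising the +y end (rad), less rolling resistance (about 0.012 rad of slope) and 2/3 of tray acceleration. Tray z 36 mm at the middle. Starts at the low end wall, y = -115 mm.
- stand: Fixed white draining stand: a plate 130 mm (x) by 250 mm (y) on two feet, sloping 0.08 rad about x, its +y end high, its top 50 mm above the counter over the origin (centre of its footprint, on the counter). The tray starts on it, parallel to it, centred within 10 mm.
- dryer: Fixed white warm-air dryer, a box 180 mm (x) x 160 mm (y) x 56 mm high with a round dark outlet grille of 90 mm diameter on top, 5 mm proud. Origin: centre of its underside, on the counter.
- grille (a point): Centre of the top of the dryer's grille, 61 mm above the counter; z up.
- dish: Bystander, fixed: steel bowl 90 mm wide, 40 mm high; origin under its centre. Leave alone.
- jar: Bystander: loose glass jar, 60 mm diameter, 90 mm high; origin under its centre. Leave alone.
- brush: Bystander: loose flat cleaning brush with a white handle, lying; origin under its middle. Leave alone.
There are look-alikes about, which are no part of the job. There is more than one size of the vial; the job needs the smallest.

How it is judged:
By the outcome, as a careful person would: the job done as asked, in the order asked, and still so for the second after the job is handed in, while the arm keeps its last pose, push and grip.
It also fails if it takes over 72 s, if anything falls off the work surface, if the arm or the gripper's body presses on something with over 40 N, if the wrist force passes 120 N, or if a joint passes its speed limit or range.

## Working session

There is one attempt and no reset: what is moved stays moved. The work goes in short steps, each a Python script; the robot and the scene stay as the last script left them, time stands still between calls to the robot, and variables do not carry over. Pictures are saved under pics/ and viewed, at most 10 in all, crops included, and the job is handed in when it is done.

```bash
ls; mkdir -p pics
cat > h.py <<'E'
import numpy as np, cv2
from plant import manip, solve_ik, monitor, snapshot, sign_off, find_in
from scipy.spatial.transform import Rotation as Ro
def att(s):
    a=np.array(s["attitude"],float)
    if a.shape==(3,3): return a
    return Ro.from_euler('xyz',a).as_matrix() if a.size==3 else Ro.from_quat(a).as_matrix()
def c2w(s,p): return np.array(s["eye"])+att(s)@np.array(p)
def cloud(s):
    K=np.array(s["K"]);z=s["z_map"].astype(float)
    v,u=np.mgrid[:480,:640]
    P=np.stack([(u-K[0,2])/K[0,0]*z,-(v-K[1,2])/K[1,1]*z,-z],-1)
    W=P@att(s).T+np.array(s["eye"]); W[z<=0]=np.nan
    return W
def pix(s,w):
    K=np.array(s["K"]);p=att(s).T@(np.array(w)-np.array(s["eye"]))
    return [round(float(K[0,0]*p[0]/-p[2]+K[0,2]),1),round(float(K[1,1]*-p[1]/-p[2]+K[1,2]),1)]
def save(s,n): cv2.imwrite('pics/'+n,s["pixels"][:,:,::-1])
E
python3 - <<'E'
from h import *
print(monitor.sense()["t"],manip.pinch_z)
S={}
for c in ("scene","top"):
    s=snapshot(c); save(s,c+"0.png"); print(c,s["eye"],np.array(s["attitude"]).tolist(),np.array(s["K"]).tolist(),[k for k in s])
    for l in ("tray","grip","patch","vial","stand","dryer","grille","dish","jar","brush"):
        for d in find_in(c,l)[:5]:
            w=c2w(s,d["centre"]); print(c,l,round(d["confidence"],2),w.round(0),pix(s,w))
E
```

```text
pics
0.0 18.700000000000003
scene [1180.2631964  -505.30244727  818.98002591] [0.8236218449806294, -0.006032862103538372, 0.9451275174874016] [[527.7775684696535, 0.0, 323.3575172245663], [0.0, 527.7775684696535, 236.88087551508335], [0.0, 0.0, 1.0]] ['pixels', 'z_map', 'K', 'eye', 'attitude']
scene tray 0.56 [532. 204.  66.] [407.0, 198.9]
scene grip 0.6 [528. 211.  64.] [408.1, 197.6]
scene grip 0.26 [524.  82.  91.] [363.7, 208.5]
scene patch 0.58 [530. 213.  64.] [409.1, 197.8]
scene vial 0.78 [525.  81.  91.] [363.7, 208.8]
scene vial 0.69 [340. 220.  55.] [359.5, 161.4]
scene vial 0.68 [388.   6.  52.] [299.8, 203.4]
scene stand 0.72 [590. 196.  47.] [421.3, 220.3]
scene dryer 0.94 [ 600. -215.   56.] [265.0, 303.4]
scene grille 0.67 [ 604. -220.   62.] [263.8, 303.6]
scene dish 0.78 [ 745. -195.   19.] [318.7, 363.3]
scene dish 0.25 [771. 217.  15.] [486.8, 274.4]
scene jar 0.61 [767. -36.  67.] [397.2, 312.8]
scene brush 0.67 [771. 219.  15.] [487.1, 274.1]
top [ 380.04852854  -24.3723454  1331.52115967] [0.12112301876343434, -0.011411325566003772, -1.558710400146988] [[558.4925739722105, 0.0, 311.48181192758733], [0.0, 558.4925739722105, 244.0862783690669], [0.0, 0.0, 1.0]] ['pixels', 'z_map', 'K', 'eye', 'attitude']
top tray 0.75 [522. 224.  57.] [197.7, 248.2]
top grip 0.82 [519. 222.  61.] [198.0, 249.4]
top patch 0.63 [525. 216.  59.] [200.9, 247.2]
top vial 0.91 [515.  83.  92.] [257.7, 250.4]
top vial 0.79 [370.  23.  59.] [284.1, 316.1]
top vial 0.74 [319. 232.  63.] [190.2, 338.1]
top stand 0.92 [575. 195.  47.] [211.6, 226.5]
top stand 0.52 [ 577. -204.   55.] [383.6, 227.4]
top dryer 0.76 [ 578. -206.   52.] [384.4, 226.9]
top grille 0.73 [ 572. -200.   54.] [382.2, 229.4]
top dish 0.61 [ 757. -206.   19.] [382.2, 155.7]
top jar 0.94 [744. -23.  90.] [306.8, 151.7]
top brush 0.74 [765. 229.  16.] [202.5, 150.2]
```

View pics/scene0.png

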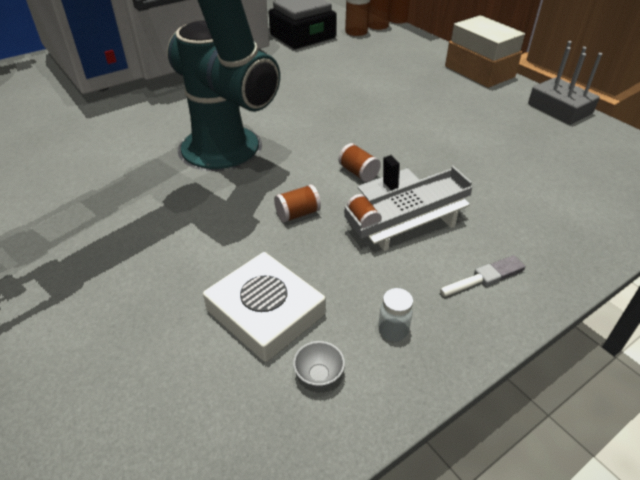

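View pics/top0.png

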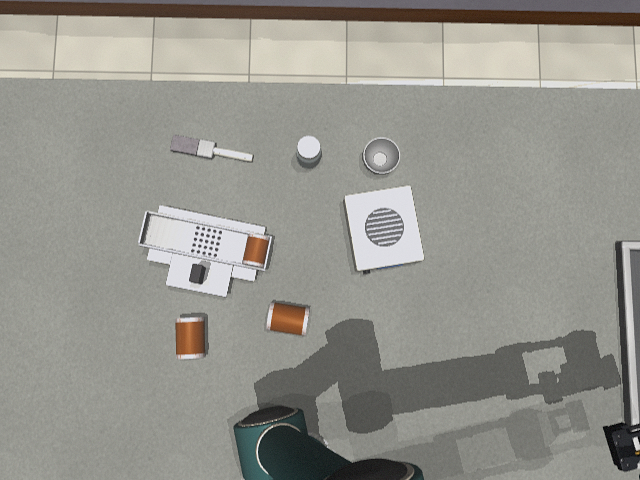

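Run:
```python
from h import *
for c in ("top","scene"):
    s=snapshot(c); W=cloud(s); I=s["pixels"].astype(int)
    x,y,z=W[...,0],W[...,1],W[...,2]
    cnt=(x>450)&(x<700)&(abs(y)<60)&(I.sum(-1)>0)
    m=(x>650)&(x<700)&(y>50)&(y<150); print(c,"counter z",np.nanmedian(z[m]))
    m=(abs(x-520)<90)&(abs(y-205)<80)&(z>110)&(z<150); print("grip top",W[m].mean(0),m.sum(), np.nanpercentile(z[m],90), np.ptp(W[m],0))
    m=(abs(x-585)<130)&(abs(y+210)<130)&(z>50)&(z<70)&(I.min(-1)>190)
    r=cv2.minAreaRect(W[m][:,:2].astype(np.float32)); print("dryer top",r,np.median(z[m]),m.sum())
    m=(np.hypot(x-r[0][0],y-r[0][1])<60)&(I.max(-1)<120)&(z>50); P=W[m]; print("grille",(P.min(0)+P.max(0))/2,P.mean(0),np.median(P[:,2]))
    m=(abs(x-545)<90)&(abs(y-200)<170)&(z>25)&(z<100)
    P=W[m]; r=cv2.minAreaRect(P[:,:2].astype(np.float32)); print("tray+stand",r)
    # vial: amber
    A=(I[...,0]>1.6*I[...,2]+20)&(I[...,0]>80)&(abs(x-540)<60)&(abs(y-90)<60)&(z>60); print("vial amber",np.nanmean(W[A],0),A.sum(),np.nanpercentile(z[A],95))
    for ctr in ((380,20),(330,228)):
        B=(np.hypot(x-ctr[0],y-ctr[1])<70)&(z>15); r=cv2.minAreaRect(W[B][:,:2].astype(np.float32)); print("decoy",r,np.nanpercentile(z[B],98))
s=snapshot("wrist");st=monitor.sense();print(s["eye"],s["attitude"],s["K"],st["tcp_pos"],st["tool_rot"],st["t"])
```

```text
top counter z -0.8617100702153948
grip top [459.51576006 212.03533889 128.1188375 ] 209 131.89362936463482 [41.14072852 26.70334583 22.61968189]
dryer top ((577.669677734375, -204.15155029296875), (176.91546630859375, 157.45797729492188), 9.982403755187988) 55.492491747762074 4038
grille [ 577.06064503 -204.00154329   59.31538769] [ 576.84853496 -202.73572225   59.15865811] 59.09195991835975
tray+stand ((520.9722900390625, 205.8175811767578), (288.9231262207031, 159.44723510742188), 79.69541931152344)
vial amber [517.45677437  88.46076178  92.01312332] 482 98.17032331794296
decoy ((364.0368957519531, 15.612659454345703), (90.508544921875, 65.5367660522461), 81.91212463378906) 68.35782997933777
decoy ((319.0824890136719, 237.6694793701172), (90.31047058105469, 64.78916931152344), 3.394315719604492) 67.75193549044697
scene counter z 1.113260064696874
grip top [464.68027004 207.77266786 125.13591691] 223 132.47922844036432 [43.71211336 28.48751153 24.16095485]
dryer top ((578.3743286132812, -205.76287841796875), (179.66128540039062, 157.46261596679688), 10.216768264770508) 57.1350463289
[... 176 characters left out ...]
(292.6961669921875, 160.23214721679688), 80.56134796142578)
vial amber [515.71569191  79.65976778  93.16590295] 316 99.09482627092805
decoy ((366.5960693359375, 12.764999389648438), (93.3734359741211, 67.7251968383789), 80.91073608398438) 68.04725971709722
decoy ((319.5721435546875, 234.15113830566406), (96.8688735961914, 67.32586669921875), 5.645941257476807) 68.19363483142959
[ 254.12780939 -631.55566366  384.42233356] [-3.18601083e-01 -2.99683982e-04 -1.30828647e+00] [[335.73221948   0.         317.98101157]
 [  0.         335.73221948 242.41507656]
 [  0.           0.           1.        ]] [ 174.68598143 -652.0008552   238.69816361] [-3.14158053e+00  2.08350990e-05  2.61813215e-01] 1.25
```

```bash
cat >> h.py <<'E'
PZ=manip.pinch_z
def tool_for(o,rpy,pz=None):
    """TCP position, rpy for tray origin o and tray orientation rpy (grip pinched at tray -78,0,58)"""
    R=Ro.from_euler('xyz',rpy); T=R*Ro.from_euler('x',np.pi)
    p=np.array(o)+R.apply([-78,0,58-PZ])
    return p, T.as_euler('xyz')
E
python3 - <<'E'
from h import *
st=monitor.sense();t=st["t"]
o=np.array([537,197,50]); rpy=[0.08,0,-0.174]
p,e=tool_for(o,rpy); print(p,e,solve_ik(p,e))
f,_=tool_for([578,-205,121],[0,0,-0.174]); print("final ik",solve_ik(f,_),"yaw.176",solve_ik(*tool_for([578,-205,121],[0,0,0.176])))
up=Ro.from_euler('xyz',rpy).apply([0,0,130])
manip.move_to(p+up,e); print("t",monitor.sense()["t"]-t, monitor.sense()["tcp_pos"])
for i,dp in enumerate(([0,0,0],[60,0,40])):
    if i: manip.servo_line(p+up+dp)
    s=snapshot("wrist"); save(s,f"w{i}.png"); np.savez(f"w{i}.npz",**s)
    for l in ("grip","patch","vial","tray"):
        for d in find_in("wrist",l)[:2]: w=c2w(s,d["centre"]); print(i,l,round(d["confidence"],2),w.round(1),pix(s,w))
print(monitor.sense()["t"])
E
```

```text
[459.63406861 207.4103951   89.17430706] [-3.06159265  0.         -0.174     ] [0.32706701 0.06247478 2.13774385 0.0892569  0.90482057 2.01797817]
final ik [-4.11401565e-01  6.65532327e-02  1.98302998e+00 -4.44089210e-16
  1.09200944e+00  1.33339476e+00] yaw.176 [-4.56923163e-01  8.59925589e-02  1.96208018e+00 -4.44089210e-16
  1.09351992e+00  9.37873164e-01]
t 3.1333 [458.18105497 196.7360164  218.78019245]
0 grip 0.97 [528.9 219.9  63.5] [291.3, 151.9]
0 patch 0.79 [529.4 221.2  64.7] [289.6, 151.6]
0 vial 0.94 [346.3 232.3  53.2] [315.1, 327.6]
0 vial 0.81 [520.8  96.5  91.6] [446.7, 136.4]
0 tray 0.92 [530.8 220.4  59. ] [291.2, 149.5]
1 grip 0.74 [529.4 220.9  62.7] [307.6, 207.0]
1 patch 0.61 [528.9 219.9  65.3] [308.4, 207.8]
1 vial 0.76 [523.6  92.4  91.6] [443.0, 198.4]
1 vial 0.7 [384.1  21.2  56.5] [508.2, 305.4]
1 tray 0.67 [529.8 222.9  59.9] [305.9, 206.3]
5.5167
```

View pics/w0.png

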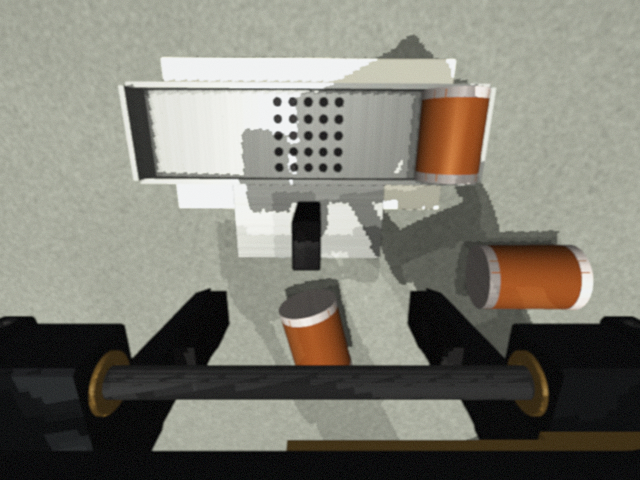

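Run:
```python
from h import *
rays=[]
for i in (0,1):
    s=dict(np.load(f"w{i}.npz")); W=cloud(s); I=s["pixels"].astype(int)
    x,y,z=W[...,0],W[...,1],W[...,2]
    m=(z>118)&(z<145)&(abs(x-462)<45)&(abs(y-208)<45)
    print("grip top",cv2.minAreaRect(W[m][:,:2].astype(np.float32)),np.median(z[m]),m.sum())
    g=cv2.cvtColor(s["pixels"],cv2.COLOR_RGB2GRAY)
    roi=(abs(x-537)<50)&(abs(y-197)<50)&(z>45)&(z<80)
    bh=cv2.morphologyEx(g,cv2.MORPH_BLACKHAT,np.ones((17,17),np.uint8))
    b=((bh>50)&roi).astype(np.uint8)
    n,l,stt,c=cv2.connectedComponentsWithStats(b)
    k=[j for j in range(1,n) if 25<stt[j,4]<160 and stt[j,2]<16 and stt[j,3]<16]
    P=c[k]; print("holes",len(k),P.mean(0).round(1), [stt[j,4] for j in k][:8])
    H=np.array([W[int(round(v))-8:int(round(v))+9,int(round(u))-8:int(round(u))+9].reshape(-1,3)[:].mean(0) for u,v in P])
    r=cv2.minAreaRect(H[:,:2].astype(np.float32)); print("patch",H.mean(0),r)
    # ray through mean pixel
    K=s["K"]; u,v=(P.min(0)+P.max(0))/2; d=att(s)@np.array([(u-K[0,2])/K[0,0],-(v-K[1,2])/K[1,1],-1]); rays.append((s["eye"],d)); print("mid px",u,v)
    # wall rims (tray frame guess) : high points in channel region
    Rz=Ro.from_euler('z',-0.174).as_matrix(); L=(W-np.array([537,197,0]))@Rz
    m=(abs(L[...,0])<60)&(abs(L[...,1])<165)&(z>62)&~((L[...,1]<-75)&(abs(L[...,0])<38))
    r=cv2.minAreaRect(W[m][:,:2].astype(np.float32)); print("channel",r,m.sum())
    # wing plane tilt & stand plane tilt
    for nm,mm in (("wing",(L[...,0]>-112)&(L[...,0]<-45)&(abs(L[...,1])<66)&(abs(L[...,1])>25)&(z>40)&(z<75)),("plate",(L[...,0]>46)&(L[...,0]<62)&(abs(L[...,1])<115)&(z>30))):
        q=L[mm]; 
        if len(q)>50:
            A=np.c_[q[:,:2],np.ones(len(q))]; co=np.linalg.lstsq(A,q[:,2],rcond=None)[0]; print(nm,co,len(q))
A=np.array([[d@d if False else 0]*1 for _,d in rays])
(e1,d1),(e2,d2)=rays
k=np.linalg.lstsq(np.c_[d1,-d2],np.array(e2)-e1,rcond=None)[0]; print("tri",e1+d1*k[0],e2+d2*k[1])
```

```text
grip top ((462.6704406738281, 212.2655792236328), (21.813678741455078, 40.072425842285156), 78.96412658691406) 129.39847121660918 1571
holes 25 [307.9 134.7] [np.int32(74), np.int32(83), np.int32(78), np.int32(77), np.int32(79), np.int32(70), np.int32(73), np.int32(72)]
patch [nan nan nan] ((nan, nan), (0.0, 0.0), 0.0)
mid px 307.84468012316114 134.26611226611226
channel ((529.1282348632812, 204.86465454101562), (287.9411315917969, 102.11119842529297), 79.7929458618164) 83615
wing [-4.46395497e-03  8.23958580e-02  5.47140019e+01] 5597
plate [7.94311082e-03 7.96487977e-02 4.87097858e+01] 5648
grip top ((463.2665100097656, 212.2357940673828), (21.399185180664062, 39.16843795776367), 81.25276947021484) 129.4631219358405 1041
holes 25 [322.7 193.7] [np.int32(48), np.int32(48), np.int32(47), np.int32(50), np.int32(48), np.int32(53), np.int32(48), np.int32(49)]
patch [nan nan nan] ((nan, nan), (0.0, 0.0), 0.0)
mid px 322.6674288617886 193.37638888888887
channel ((529.2202758789062, 205.12759399414062), (287.8536071777344, 101.87358856201172), 79.68814086914062) 89382
wing [-4.97703498e-03  8.20874623e-02  5.47450375e+01] 3920
plate [-5.75461587e-03  7.93567636e-02  4.94863054e+01] 3635
tri [540.79398811 203.09405443  62.24584713] [540.79443623 203.08822872  62.24522385]
```

```bash
cat >> h.py <<'E'
from scipy.optimize import least_squares
def w2tray(W,st,off=np.eye(3)):
    """world -> nominal tray frame from the measured tool pose"""
    R=(Ro.from_euler('xyz',st["tool_rot"])*Ro.from_euler('x',-np.pi)).as_matrix()
    o=np.array(st["tcp_pos"])-R@np.array([-78,0,58-PZ])
    return (W-o)@R
def vial(s,st):
    """vial y,z and x in the tray frame from the wrist picture (fit of a 25 mm circle)"""
    L=w2tray(cloud(s),st); I=s["pixels"].astype(int)
    A=(I[...,0]>1.6*I[...,2]+20)&(I[...,0]>80)&(abs(L[...,0])<36)&(abs(L[...,1])<150)&(L[...,2]>12)&(L[...,2]<75)
    q=L[A][::7]
    if len(q)<30: return None
    f=least_squares(lambda c:np.hypot(q[:,1]-c[0],q[:,2]-c[1])-25,[q[:,1].mean(),q[:,2].mean()-15],loss='soft_l1')
    return f.x[0],f.x[1],q[:,0].mean(),len(q)
E
python3 - <<'E'
from h import *
o=np.array([541,204.3,50.2]); rpy=[0.081,0,-0.178]
p,e=tool_for(o,rpy); up=Ro.from_euler('xyz',rpy).apply([0,0,1.])
manip.gripper_to(1.0,60)
manip.move_to(p+up*100,e)
print(manip.servo_line(p+up*2,velocity=80,force_limit=8)); st=monitor.sense(); print(st["t"],st["tcp_pos"],p,st["ft_force"])
manip.gripper_to(0.0,60); st=monitor.sense(); print(st["t"],st["width"]*88,st["finger_force"],st["ft_force"],st["ft_torque"])
s=snapshot("wrist"); save(s,"grip.png"); print(vial(s,st))
E
```

```text
False
7.5583 [464.2083067  214.99520761  92.01874585] [463.66939302 214.98122093  89.37114682] [-0.04465521  0.04544322 -0.57150833]
8.575 21.668678762706044 60.00040842220187 [-1.51792988  0.89335381  0.85833656] [0.07222202 0.01166649 0.01258415]
(np.float64(-115.43694738281955), np.float64(29.07310848727597), np.float64(-0.823022697804306), 2231)
```

View pics/grip.png

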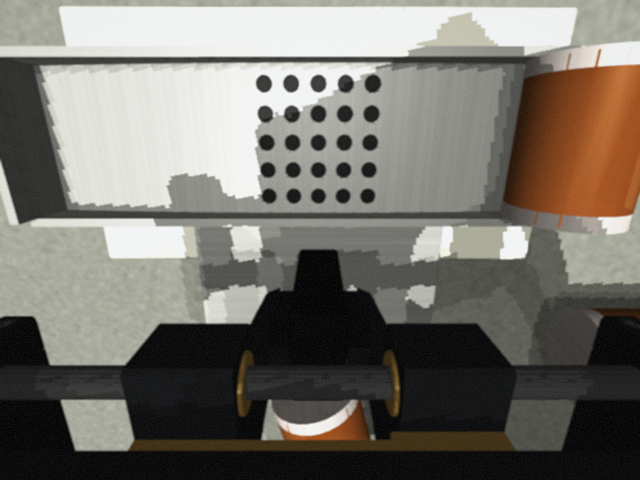

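```bash
cat >> h.py <<'E'
def floorfit(s,st,y0=-60,y1=60):
    L=w2tray(cloud(s),st); m=(abs(L[...,0])<30)&(L[...,1]>y0)&(L[...,1]<y1)&(abs(L[...,2]-10)<9)
    q=L[m]; A=np.c_[np.ones(len(q)),q[:,0],q[:,1]]
    f=least_squares(lambda c:A@c-q[:,1]**2/2600-q[:,2],[11,0,0],loss='soft_l1'); return f.x.round(4)
def go(o,a,yaw,vel=60,b=0.0,**k):
    p,e=tool_for(o,[a,b,yaw]); return manip.servo_line(p,velocity=vel,rotation=e,**k)
E
python3 - <<'E'
from h import *
O=np.array([541,204.3,150]); yaw=-0.178
st=monitor.sense(); s=snapshot("wrist"); print("floor",floorfit(s,st,-60,100))
p=np.array(st["tcp_pos"])
manip.servo_line(p+[0,0,30],velocity=30)
st=monitor.sense(); s=snapshot("wrist"); print("floor",floorfit(s,st,-60,100),vial(s,st),st["t"],st["ft_force"],st["ft_torque"])
manip.servo_line(p+[0,0,100],velocity=60)
def rep(n):
    st=monitor.sense(); s=snapshot("wrist"); print(n,"t",st["t"],"floor",floorfit(s,st,-60,100),"v",np.round(vial(s,st),1),np.array(st["tool_rot"]).round(4),st["ft_force"].round(2) if hasattr(st["ft_force"],"round") else st["ft_force"])
rep("up")
for a in (0.04,-0.02,-0.025,-0.03,-0.04):
    go(O,a,yaw,60); rep(a)
E
```

```text
floor [ 9.1261e+00 -2.0000e-04 -2.5000e-03]
floor [ 8.6573e+00 -6.5000e-03 -2.0000e-04] (np.float64(-115.40826994816176), np.float64(28.284967417521482), np.float64(-0.8108879656642746), 2237) 9.825 [ 0.06627736 -0.7901356  -6.43965123] [0.06153952 0.2674706  0.00438731]
up t 11.1917 floor [ 8.6388e+00 -6.6000e-03 -2.0000e-04] v [-1.155e+02  2.830e+01 -8.000e-01  2.278e+03] [-3.0612e+00  1.0000e-03 -1.7800e-01] [-0.21  0.09 -7.06]
0.04 t 11.4917 floor [ 8.6287e+00 -6.6000e-03 -2.0000e-04] v [-1.155e+02  2.830e+01 -7.000e-01  2.269e+03] [-3.1012e+00  8.0000e-04 -1.7670e-01] [-0.14  1.19 -5.62]
-0.02 t 11.7917 floor [ 8.5943e+00 -6.9000e-03  1.0000e-04] v [-1.154e+02  2.830e+01 -6.000e-01  2.245e+03] [ 3.1234  0.     -0.1764] [ 0.06 -0.03 -6.88]
-0.025 t 12.0917 floor [ 8.5874e+00 -6.1000e-03  1.0000e-04] v [-1.154e+02  2.830e+01 -6.000e-01  2.239e+03] [ 3.1171 -0.     -0.1783] [ 0.4  -0.05 -5.84]
-0.03 t 12.3917 floor [ 8.5659e+00 -6.6000e-03 -1.0000e-04] v [-1.154e+02  2.820e+01 -6.000e-01  2.234e+03] [ 3.1117e+00 -1.0000e-04 -1.7790e-01] [-0.36 -0.04 -5.63]
-0.04 t 12.6917 floor [ 8.5982e+00 -6.6000e-03  2.0000e-04] v [-1.154e+02  2.830e+01 -6.000e-01  2.225e+03] [ 3.1015  0.     -0.1777] [ 0.73  0.13 -5.34]
```

```bash
cat > roll.py <<'E'
import numpy as np
G=6.54;Rr=1.3;C=0.012
def step(y,v,a0,a1,T,c=C,n=25,Gk=G):
    dt=T/n
    for i in range(n):
        a=a0+(a1-a0)*(i+.5)/n; d=Gk*(y/Rr-a)
        if abs(v)<1e-4 and abs(d)<=Gk*c: v=0.;continue
        f=Gk*c*np.sign(v if abs(v)>=1e-4 else d); v2=v+(d-f)*dt
        if v*v2<0: v2=0.
        v=v2; y+=v*dt
        if y<-.1155: y,v=-.1155,max(v,0.)
    return y,v
class Ctl:
    def __init__(s,y0,a0,T=4.5,target=0.):
        s.y,s.v,s.a,s.y0,s.T,s.tg,s.t=y0,0.,a0,y0,T,target,0.;s.done=False
    def ref(s,t):
        u=min(max(t/s.T,0),1);D=s.tg-s.y0
        return s.y0+D*(10*u**3-15*u**4+6*u**5),D/s.T*30*u*u*(1-u)**2,D/s.T**2*60*u*(1-u)*(1-2*u)
    def update(s,ym,kp=2.5,kd=3.0):
        """ym measured now; returns the tilt to reach 0.3 s from now"""
        r=ym-s.y; s.y+=.9*r; s.v+=1.3*r
        y,v=step(s.y,s.v,s.a,s.a,.05); s.t+=.3
        yr,vr,ar=s.ref(s.t)
        yp,vp=step(y,v,s.a,s.a,.25)
        if abs(s.y-s.tg)<.009 and abs(s.v)<.006: a=0.;s.done=True
        else:
            s.done=False
            vd=vr+kp/kd*(yr-yp); acc=ar+kp*(yr-yp)+kd*(vr-vp)
            a=yp/Rr-acc/G-C*np.tanh((vp if abs(vp)>.004 else vd)/.004)
        a=float(np.clip(a,-.14,.06)); a=float(np.clip(a,s.a-.05,s.a+.05))
        s.y,s.v=step(y,v,s.a,a,.25); s.a=a
        return a
if __name__=="__main__":
    rng=np.random.default_rng(0)
    for c in (.006,.009,.012,.015,.02):
        for bias in (-.004,0,.004):
            k=Ctl(-.1155,-.04); y,v,a=-.1155,0.,-.04; H=[]; 
            for i in range(45):
                an=k.update(y+rng.normal(0,.0005))
                y,v=step(y,v,a+bias,a+bias,.05,c); y,v=step(y,v,a+bias,an+bias,.25,c); a=an; H.append((y,v,a))
            H=np.array(H); print(c,bias,"end y %.1f v %.1f maxy %.1f vmax %.0f settle i %d amin %.3f"%(y*1e3,v*1e3,H[:,0].max()*1e3,abs(H[:,1]).max()*1e3,(np.abs(H[:,1])>.002).nonzero()[0].max(),H[:,2].min()))
E
python3 roll.py
```

```text
0.006 -0.004 end y 1112783937883.3 v 2470031612696.4 maxy 1112783937883.3 vmax 2470031612696 settle i 44 amin -0.111
0.006 0 end y 128787485286.5 v 285867857145.4 maxy 128787485286.5 vmax 285867857145 settle i 44 amin -0.110
0.006 0.004 end y -9.1 v 31.9 maxy 35.2 vmax 91 settle i 44 amin -0.110
0.009 -0.004 end y 175756518454.4 v 390124391414.4 maxy 175756518454.4 vmax 390124391414 settle i 44 amin -0.110
0.009 0 end y 4.5 v -4.5 maxy 57.2 vmax 69 settle i 44 amin -0.111
0.009 0.004 end y -9.0 v 1.8 maxy -9.0 vmax 39 settle i 40 amin -0.110
0.012 -0.004 end y 67.5 v 0.0 maxy 67.5 vmax 77 settle i 11 amin -0.110
0.012 0 end y -8.0 v 0.0 maxy -8.0 vmax 44 settle i 14 amin -0.111
0.012 0.004 end y -34.1 v 0.0 maxy -34.1 vmax 14 settle i 41 amin -0.110
0.015 -0.004 end y 13.1 v 0.0 maxy 13.1 vmax 54 settle i 12 amin -0.111
0.015 0 end y -37.5 v 3.7 maxy -37.5 vmax 23 settle i 44 amin -0.111
0.015 0.004 end y -47.8 v 3.1 maxy -47.8 vmax 10 settle i 44 amin -0.122
0.02 -0.004 end y -34.1 v 0.0 maxy -34.1 vmax 23 settle i 43 amin -0.113
0.02 0 end y -52.2 v 0.0 maxy -52.2 vmax 11 settle i 43 amin -0.124
0.02 0.004 end y -73.4 v 0.0 maxy -73.4 vmax 9 settle i 43 amin -0.132
```

```bash
cat > edit.py <<'E'
t=open('roll.py').read()
i=t.index("class Ctl"); j=t.index('if __name__')
new='''from scipy.linalg import solve_discrete_are as dare
_T=.3;_A=np.array([[1,_T,-G*_T*_T/2],[G/Rr*_T,1,-G*_T],[0,0,1.]]);_H=np.array([[1.,0,0]])
_P=dare(_A.T,_H.T,np.diag([3e-4**2,4e-3**2,1.5e-3**2]),np.array([[5e-4**2]]))
KF=(_P@_H.T/(_P[0,0]+5e-4**2)).ravel()
class Ctl:
    kp,kd=3.0,3.5
    def __init__(s,y0,a0,T=6.,target=0.):
        s.y,s.v,s.d,s.a,s.y0,s.T,s.tg,s.t=y0,0.,0.,a0,y0,T,target,0.;s.done=False;s.ki=0.
    def ref(s,t):
        u=min(max(t/s.T,0),1);D=s.tg-s.y0
        return s.y0+D*(10*u**3-15*u**4+6*u**5),D/s.T*30*u*u*(1-u)**2,D/s.T**2*60*u*(1-u)*(1-2*u)
    def update(s,ym):
        """ym measured now; returns the tilt to reach 0.3 s from now"""
        r=ym-s.y; s.y+=KF[0]*r; s.v+=KF[1]*r
        moving=abs(s.v)>.004
        s.d=float(np.clip(s.d+KF[2]*r*(1 if moving else .5),-.012,.012))   # slope error: true slope = y/R-a-d
        y,v=step(s.y,s.v,s.a+s.d,s.a+s.d,.05); s.t+=.3
        yr,vr,ar=s.ref(s.t)
        yp,vp=step(y,v,s.a+s.d,s.a+s.d,.25)
        if abs(s.y-s.tg)<.008 and abs(s.v)<.006: a=0.;s.done=True
        else:
            s.done=False
            e=yr-yp; vd=vr+s.kp/s.kd*e; acc=ar+s.kp*e+s.kd*(vr-vp)
            if not moving and abs(s.y-s.tg)>.008: s.ki+=.0015*np.sign(vd)
            else: s.ki*=.6
            a=yp/Rr-acc/G-C*np.tanh((vp if moving else vd)/.004)-s.d-s.ki
        a=float(np.clip(a,-.14,.12)); a=float(np.clip(a,s.a-.05,s.a+.05))
        s.y,s.v=step(y,v,s.a+s.d,a+s.d,.25); s.a=a
        return a
'''
open('roll.py','w').write(t[:i]+new+t[j:].replace(".0005)",".0003)"))
E
python3 edit.py; python3 roll.py
```

```text
0.006 -0.004 end y -6.9 v 0.0 maxy -6.9 vmax 43 settle i 23 amin -0.107
0.006 0 end y -5.8 v 0.0 maxy -5.8 vmax 33 settle i 21 amin -0.107
0.006 0.004 end y -2.3 v 0.0 maxy -2.3 vmax 34 settle i 22 amin -0.106
0.009 -0.004 end y -5.4 v 0.0 maxy -5.4 vmax 43 settle i 18 amin -0.106
0.009 0 end y -6.9 v 0.0 maxy -6.9 vmax 33 settle i 18 amin -0.108
0.009 0.004 end y -5.8 v 0.0 maxy -5.8 vmax 38 settle i 30 amin -0.107
0.012 -0.004 end y -6.3 v 0.0 maxy -6.3 vmax 33 settle i 22 amin -0.107
0.012 0 end y -6.5 v 0.0 maxy -6.5 vmax 32 settle i 17 amin -0.108
0.012 0.004 end y -2.5 v 0.0 maxy -2.5 vmax 37 settle i 22 amin -0.109
0.015 -0.004 end y -4.8 v 0.0 maxy -4.8 vmax 32 settle i 23 amin -0.108
0.015 0 end y -4.6 v 0.0 maxy -4.6 vmax 45 settle i 17 amin -0.111
0.015 0.004 end y -4.4 v 0.0 maxy -4.4 vmax 59 settle i 17 amin -0.122
0.02 -0.004 end y -6.3 v 0.0 maxy -6.3 vmax 40 settle i 21 amin -0.119
0.02 0 end y -6.9 v 0.0 maxy -6.9 vmax 44 settle i 20 amin -0.120
0.02 0.004 end y -7.7 v 0.0 maxy -7.7 vmax 49 settle i 16 amin -0.132
```

Run:
```python
from h import *; from roll import Ctl
O=np.array([541,204.3,150]); yaw=-0.178
st=monitor.sense(); s=snapshot("wrist"); y=vial(s,st)[0]/1e3
k=Ctl(y,-.04); n=0
for i in range(36):
    st=monitor.sense(); s=snapshot("wrist"); q=vial(s,st)
    if q is None: print("lost"); continue
    a=k.update(q[0]/1e3); go(O,a,yaw,60,b=-.006)
    print("%.2f y%.1f a%.4f kv%.0f d%.4f"%(st["t"],q[0],a,k.v*1e3,k.d),end=" | ")
    n=n+1 if k.done else 0
    if n>=4: break
st=monitor.sense(); s=snapshot("wrist"); save(s,"rolled.png"); print(st["t"],vial(s,st),floorfit(s,st,-100,-30),floorfit(s,st,30,100),st["tool_rot"])
```

```text
12.79 y-115.4 a-0.0900 kv0 d0.0000 | 13.09 y-111.4 a-0.0907 kv8 d-0.0028 | 13.39 y-105.8 a-0.0735 kv10 d-0.0045 | 13.69 y-105.7 a-0.0897 kv0 d-0.0014 | 13.99 y-106.0 a-0.1088 kv12 d-0.0014 | 14.29 y-104.2 a-0.0663 kv23 d-0.0020 | 14.59 y-97.8 a-0.0955 kv5 d-0.0011 | 14.89 y-96.7 a-0.0972 kv26 d-0.0009 | 15.19 y-88.7 a-0.0472 kv49 d-0.0035 | 15.49 y-79.4 a-0.0878 kv14 d0.0005 | 15.79 y-78.5 a-0.0860 kv30 d0.0017 | 16.09 y-67.2 a-0.0360 kv74 d-0.0027 | 16.39 y-51.4 a-0.0416 kv41 d0.0006 | 16.69 y-49.7 a-0.0820 kv15 d0.0049 | 16.99 y-47.0 a-0.0320 kv44 d0.0041 | 17.29 y-29.3 a0.0128 kv36 d0.0001 | 17.59 y-22.1 a-0.0372 kv0 d0.0033 | 17.89 y-26.4 a-0.0389 kv1 d0.0050 | 18.19 y-23.3 a-0.0220 kv13 d0.0029 | 18.49 y-21.2 a-0.0306 kv0 d0.0044 | 18.79 y-21.0 a-0.0442 kv8 d0.0045 | 19.09 y-18.0 a0.0029 kv14 d0.0028 | 19.39 y-8.5 a-0.0101 kv0 d0.0010 | 19.69 y-8.7 a-0.0137 kv0 d0.0023 | 19.99 y-8.7 a-0.0264 kv2 d0.0023 | 20.29 y-8.0 a-0.0105 kv6 d0.0018 | 20.59 y-6.1 a0.0000 kv0 d0.0020 | 20.89 y-5.8 a0.0000 kv0 d0.0020 | 21.19 y-5.8 a0.0000 kv0 d0.0020 | 21.49 y-5.8 a0.0000 kv0 d0.0020 | 21.7917 (np.float64(-5.881191342689767), np.float64(33.227836480960455), np.float64(1.1903127869224124), 2505) [ 8.5429e+00 -7.1000e-03 -1.5000e-03] [ 8.5644e+00 -6.6000e-03 -2.0000e-03] [-3.14156137 -0.00600937 -0.17797602]
```

```bash
cat > carry.py <<'E'
from h import *; from roll import Ctl
A=np.array([541,204.3,150.]); B=np.array([578,-205,123.5]); yaw=-0.178
def look():
    st=monitor.sense(); s=snapshot("wrist"); return st,s,vial(s,st)
def centre(O,lim=9,nmax=25):
    st,s,q=look()
    if abs(q[0])<lim: return q[0]
    k=Ctl(q[0]/1e3,0.,T=.3+abs(q[0])/40); n=0
    for i in range(nmax):
        st,s,q=look(); a=k.update(q[0]/1e3); go(O,a,yaw,60,b=-.006); print("re %.1f %.3f"%(q[0],a),end=" ")
        n=n+1 if k.done else 0
        if n>=3: break
    return look()[2][0]
E
python3 - <<'E'
from carry import *
for f,v in ((.05,10),(.3,20),(.65,30)):
    O=A+(B-A)*f; O[2]=150; go(O,0,yaw,v,b=-.006)
    st,s,q=look(); print(f,st["t"],np.round(q,1),floorfit(s,st,-100,-35))
    if abs(q[0])>9: print("recentred",centre(O))
E
```

```text
0.05 24.05 [-5.800e+00  3.320e+01  1.200e+00  2.505e+03] [ 8.5735e+00 -6.9000e-03 -1.2000e-03]
0.3 29.3833 [-5.900e+00  3.330e+01  1.100e+00  2.502e+03] [ 8.6024e+00 -6.8000e-03 -9.0000e-04]
0.65 34.375 [-5.800e+00  3.330e+01  1.100e+00  2.494e+03] [ 8.5886e+00 -7.0000e-03 -1.3000e-03]
```

Run:
```python
from carry import *
O=B.copy(); O[2]=150; go(O,0,yaw,30,b=-.006); print(look()[2][0])
go(B,0,yaw,15,b=-.006); st,s,q=look(); print(st["t"],np.round(q,1),st["tcp_pos"],st["tool_rot"])
save(s,"endw.png")
for c in ("top","scene"):
    s=snapshot(c); save(s,"end_"+c+".png"); W=cloud(s); R=Ro.from_euler('z',yaw).as_matrix()
    L=(W-np.array([578,-205,0]))@R; z=L[...,2]
    m=(abs(L[...,0])<70)&(abs(L[...,1])<170)&(z>128)&(z<165)
    P=L[m][:,:2]; print(c,"channel extents",np.percentile(P,[.5,99.5],axis=0),m.sum())
    m=(abs(L[...,0]+78)<45)&(abs(L[...,1])<60)&(z>100)&(z<135)
    q=L[m]; print("wing z med",np.median(q[:,2]) if len(q) else None)
    m=(abs(L[...,0])<28)&(abs(abs(L[...,1])-75)<40)&(z>115)&(z<150); q=L[m]
    D=np.c_[np.ones(len(q)),q[:,0],q[:,1]]; print("floor",np.linalg.lstsq(D,q[:,2]+q[:,1]**2/2600,rcond=None)[0].round(4),len(q))
```

```text
-5.876902232806649
41.3333 [-5.800e+00  3.330e+01  1.100e+00  2.499e+03] [ 501.06730728 -191.17512721  162.44051861] [ 3.14152395 -0.00617892 -0.17798561]
top channel extents [[ -60.30920817 -141.10298497]
 [  36.37106612  143.22139298]] 1208
wing z med 126.09150937816912
floor [ 1.321866e+02 -4.200000e-03 -6.500000e-03] 890
scene channel extents [[ -67.50858913 -145.28881901]
 [  39.02414427  141.55485695]] 5416
wing z med 128.44052482171196
floor [ 1.335759e+02  5.000000e-04 -2.100000e-03] 1600
```

View pics/end_top.png

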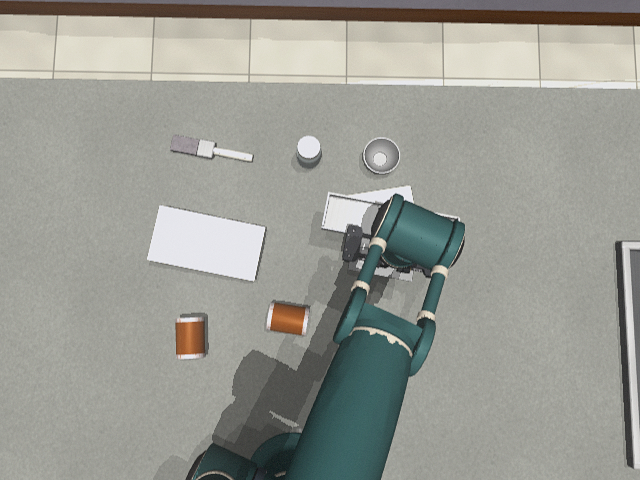

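View pics/end_scene.png

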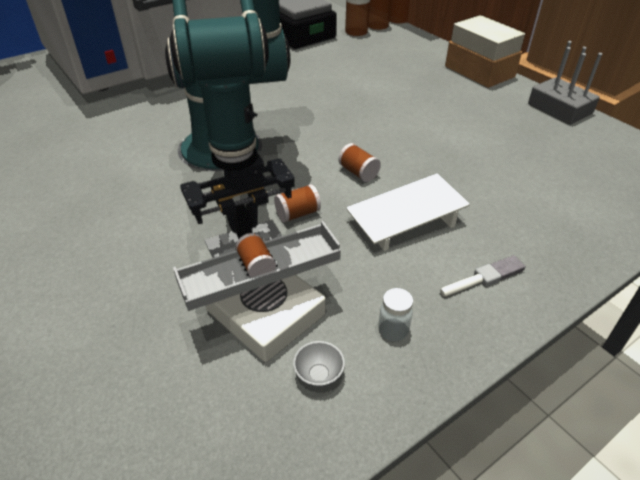

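The tray is over the grille, with the vial in the middle at (257,255) in the scene picture. The stand is empty and the bystanders are untouched. I'll hold for the six seconds, check that the vial hasn't moved, then hand in.

Run:
```python
from carry import *
y=[]
for i in range(3):
    manip.hold(2.4); st,s,q=look(); y.append(round(q[0],2))
print(y,st["t"],st["finger_force"],np.abs(st["qd"]).max(),st["tcp_pos"])
if max(map(abs,y))<9 and np.ptp(y)<1: print(sign_off())
```

```text
[np.float64(-5.88), np.float64(-5.77), np.float64(-5.82)] 48.7833 59.999416284263134 0.0016161231588957352 [ 501.00777442 -191.16230708  162.34835357]
the job is handed in; nothing more can be done
None
```

The job is handed in at 48.8 s of the 72 s allowed: the tray is held level about 60 mm above the grille, centred to within a few mm, and the vial stayed at rest about 6 mm from the patch centre for over 7 s.

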